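Click two battery packs into their charging cradles

ROBOT

A 6-joint arm with a two-finger parallel gripper is mounted at the origin on the work surface. World frame = base frame: x ahead of the robot, y to its left, z up, the work surface at z = 0. Lengths are in m, angles in rad, forces in N, time in s.
With the tool pointing down it reaches from about 0.3 to 0.775 m from the base axis. Payload 14.6 kg.
Tool frame: the origin (TCP) lies at the centre of the arm's flange, where the gripper is bolted on; the fingertips stand 199 mm ahead of it and the grasp point (between the pads) lies 180 mm ahead of it; z points along the fingers, y is the line along which they close (so a half turn about z gives the same grasp; the last joint's range is limited). The gripper opens to 94 mm and grips with 3 to 60 N. Pads are 16 mm wide; open, the fingers measure 119 mm over their backs; the gripper's body (75 mm by 177 mm) begins 78 mm behind the grasp point.
Start: joints at [1.133, 0.3, 1.521, -0, 1.321, -0.067], TCP at [0.199, 0.513, 0.405] pointing down, gripper open.
Joint ranges: [-3.03, 3.03], [-0.79, 2.21], [0.23, 2.52], [-1.04, 4.18], [0, 3.07], [-2.55, 2.55]. Speed limits (rad/s): [2.22, 2.22, 2.57, 3.14, 3.14, 3.14].

INTERFACE

Orientations are given as [roll, pitch, yaw] about the fixed x, y, z axes, in that order (R = Rz(yaw) Ry(pitch) Rx(roll)).
In Python, from station import ctrl gives the robot as it stands. The module is installed in compiled form; this text tells all that it offers.
- The arm moves only by the tool servo_tool, never from a script. Its argument "motion" is a list of rows, each a list of 5 numbers: the closure, from 0 (fully open) to 1 (shut), then the shift along the world's x, y, z in cm, then the turn about the world's z in degrees. A call has 1 to 20 rows; each row is the pose to reach, as a shift and turn from the pose commanded when the call began; what a row does not reach only later rows make up. A row lasts 1/8 s, in which the tool goes at most 62.5 mm and 10.7 degrees, less where a joint would pass 70% of its speed; a pose out of reach is approached as far as the arm can. A call with a gripper value outside its range is refused whole. The fingers move at their own pace and stop on an object; "squeeze" is the grip in N (left out, the last holds). Time passes only in rows, so rows that repeat a pose let the fingers close. It gives the time, the measured TCP pose, the force, the opening and the grip force at its end, in the units of the state.
- ctrl.get_obs(): the state, without advancing time (a new reading comes with each control period).
- ctrl.camera(name): name is "side" or "top" or "wrist"; returns a dict with "image" (480x640x3 uint8, red, green, blue), "fx", "fy", "cx", "cy" (pixels), "camera_from_world" (4x4, takes a point from world to camera coordinates); the wrist camera has in their place "hand_eye" (4x4, takes a point from camera to tool coordinates, whose origin is the TCP and whose axes are the flange's). Camera axes: x right, y up, looking along -z (the intrinsics and any distortion apply to the point x, -y, -z); pixel columns grow to the right and rows downward; lengths in m; the calibration is good to about 2 mm. The wrist camera is an equidistant fisheye: a pixel r from the principal point sees the ray r / f radians off the axis. A picture is of the moment at which its call begins: read the wrist's pose just before it. There is no depth.
- ctrl.hand_in(): hands the job in; it is judged then, once.
The state is a dict: "time_s": time; "qpos": joint angles; "joint_vel": joint speeds; "tau": joint torques, N m; "ee_pos": TCP position; "eef_rot": TCP orientation; "force": force on the tool from outside, world axes, zero at the start; "moment": the same for the moment, N m; "grip_width": finger opening in m; "grip_force": force on a finger pad.
Only numpy, scipy, OpenCV 4.12 (cv2) and the standard library are available. Lean on these libraries where they do the work, as an engineer would, in place of code of your own. Each camera call takes 0.05 s, during which the arm holds its last target. There are 200 camera calls.

TASK

Put both loose battery packs on charge: slide each one flat along the bench, connector tongue first, into the cradle that fits its width, until it is fully home and the cradle's spring catch has clicked shut behind it. Let go of both, and do not push any of the other things on the bench about or tip them over.

Things in the scene. Friction and masses are not known exactly. Their poses are not given: they have to be found in the camera images.
- pack_w: Wide battery pack, black, loose, lying flat (sizes in mm), about 360 g. Origin: centre of underside; x to its connector end, z up. Bottom flange 80 (x) by 72 (y), 10 high; body 80 by 56 above it to z 24; on top, centred, an upright grip fin 16 thick (x) by 36 (y), z 24 to 62. Grey connector tongue 24 wide, z 1 to 9, stands 12 out of the flange's +x end.
- pack_n: Narrow battery pack, black, loose, lying flat (sizes in mm), about 280 g. Origin: centre of underside; x to its connector end, z up. Bottom flange 80 (x) by 54 (y), 10 high; body 80 by 38 above it to z 24; on top, centred, an upright grip fin 16 thick (x) by 24 (y), z 24 to 62. Grey connector tongue 24 wide, z 1 to 9, stands 12 out of the flange's +x end.
- pack_w_nose (a point): middle of the front (+x, connector end) face of the wide pack's flange, 40 mm ahead of its origin and 5 mm up
- pack_n_nose (a point): the same point on the narrow pack
- cradle_w: Wide charging cradle, fixed (mm). Origin on bench level, on the channel's centre line; x = way the pack slides in, z up. Channel y +-37.5, floor level with the bench, walls 18 high from x -45 to 75. Lips 12.5 above the floor reach 6 inwards, so a pack enters only by sliding in flat. Catch housing on the +y side out to y 71.5, other side to y -48.5. Back reaches x 100, 30 high.
- cradle_n: Narrow charging cradle, fixed (mm). Origin on bench level, on the channel's centre line; x = way the pack slides in, z up. Channel y +-28.5, floor level with the bench, walls 18 high from x -45 to 75. Lips 12.5 above the floor reach 6 inwards, so a pack enters only by sliding in flat. Catch housing on the +y side out to y 62.5, other side to y -39.5. Back reaches x 100, 30 high.
- cradle_w_mouth (a point): middle of the wide cradle's mouth, on the floor, at cradle x -45. From here the sides flare out by 8 mm each to x -65; the bench before it is level with the floor. Its x axis is the cradle's.
- cradle_n_mouth (a point): middle of the narrow cradle's mouth, on the floor, at cradle x -45. From here the sides flare out by 8 mm each to x -65; the bench before it is level with the floor. Its x axis is the cradle's.
- cradle_w_stop (a point): middle of the wide cradle's end stop, at cradle x 75, 5 mm up. Fully home, the flange's front face touches it (pack origin at cradle x 35); the catch clicks once the face is within 2.5 mm of it. An opening 30 wide takes the tongue.
- cradle_n_stop (a point): middle of the narrow cradle's end stop, at cradle x 75, 5 mm up. Fully home, the flange's front face touches it (pack origin at cradle x 35); the catch clicks once the face is within 2.5 mm of it. An opening 30 wide takes the tongue.
- catch_w (a joint): sprung steel catch in the +y wall of cradle_w (cradle x -31 to -7.5): 0 = closed, nose 7 mm into the channel; grows to 0.010 m as it is pushed outwards. A pack sliding in pushes its ramp aside 4 to 7 mm (spring 1 to 3 N, some 3 to 7 N along the channel), then it springs back behind the flange's tail.
- catch_n (a joint): sprung steel catch in the +y wall of cradle_n (cradle x -31 to -7.5): 0 = closed, nose 7 mm into the channel; grows to 0.010 m as it is pushed outwards. A pack sliding in pushes its ramp aside 4 to 7 mm (spring 1 to 3 N, some 3 to 7 N along the channel), then it springs back behind the flange's tail.
- spool: bystander: spool of solder standing on its flange, diameter 60, 36 high; origin under its centre
- flux: bystander: small bottle, diameter 30, 65 high, between the cradles' far ends; origin under its centre
- tin: bystander: tip-cleaner tin, diameter 72, 39 high; origin under its centre
- paste: bystander: small flat jar, diameter 38, 24 high, near the packs; origin under its centre
- stand: bystander: helping-hand stand, round foot of diameter 76, post and cross bar (along y, 125 long) with two clips, 105 high; origin under the foot's centre
- driver: bystander: screwdriver lying flat (sizes in mm), about 160 long; origin under its middle
- tape: bystander: roll of tape lying flat, diameter 72, 18 high; origin under its centre
There are look-alikes about, which are no part of the job. What is shaped like the cradle_n but brown or red is not meant. Leave any pink or purple look-alike of the pack_n alone.

How it is judged:
By the outcome, as a careful person would: the job done as asked, in the order asked, and still so for the second after the job is handed in, with the robot touching nothing.
It also fails if it takes over 64 s, if anything falls off the work surface, if the arm or the gripper's body presses on something with over 40 N, if the wrist force passes 120 N, or if a joint passes its speed limit or range.

## Working session

There is one attempt and no reset: what is moved stays moved. The work goes in short steps, Python scripts to look and compute and a tool call to move; the robot and the scene stay as the last step left them, time stands still between calls to the robot, and variables do not carry over. Pictures are saved under pics/ and viewed, at most 10 in all, crops included, and the job is handed in when it is done.

Besides the shell and the picture viewer there is one more tool, called after ">>>" as name(argument=value, ...) on one line, values as JSON. servo_tool: Moves the arm, as the interface text tells. Its arguments: {"type":"object","properties":{"motion":{"type":"array","items":{"type":"array","items":{"type":"number"}}},"squeeze":{"type":"number"}},"required":["motion"]}

```bash
mkdir -p pics
cat > h.py <<'E'
import numpy as np, cv2
from station import ctrl
def snap(n,save=None):
    o=ctrl.get_obs(); c=ctrl.camera(n); c['obs']=o
    if save: cv2.imwrite(f'pics/{save}.png',c['image'][:,:,::-1])
    return c
def ray(c,u,v):
    M=np.linalg.inv(c['camera_from_world'])
    d=np.array([(u-c['cx'])/c['fx'],-(v-c['cy'])/c['fy'],-1.])
    return M[:3,3],M[:3,:3]@d
def onplane(c,u,v,z):
    o,d=ray(c,u,v); return (o+d*(z-o[2])/d[2])
def proj(c,p):
    q=c['camera_from_world']@np.r_[p,1.]
    return np.array([c['cx']+c['fx']*q[0]/-q[2],c['cy']-c['fy']*q[1]/-q[2]])
E
python3 - <<'E'
from h import *
for n in('top','side'):
    c=snap(n,n+'0'); np.savez(n+'0.npz',**{k:c[k] for k in c if k!='obs'})
    print(n,[k for k in c],c['fx'],c['cx'],c['cy'],np.linalg.inv(c['camera_from_world']).round(3).tolist())
print(ctrl.get_obs())
E
```

```text
top ['image', 'fx', 'fy', 'cx', 'cy', 'camera_from_world', 'obs'] 608.6838727019318 325.9743362238816 235.85225255559982 [[0.018, 0.992, -0.127, 0.29], [-1.0, 0.017, -0.013, -0.019], [-0.011, 0.127, 0.992, 1.744], [0.0, 0.0, 0.0, 1.0]]
side ['image', 'fx', 'fy', 'cx', 'cy', 'camera_from_world', 'obs'] 457.54877854885814 317.44034391016703 234.3736139840999 [[0.997, 0.046, -0.062, 0.425], [-0.076, 0.748, -0.659, -0.728], [0.016, 0.662, 0.749, 0.842], [0.0, 0.0, 0.0, 1.0]]
{'time_s': 0.1, 'qpos': array([ 1.13340630e+00,  3.00428917e-01,  1.52152235e+00, -4.78563774e-06,
        1.32067878e+00, -6.66084197e-02]), 'joint_vel': array([ 0.0002942 , -0.0016499 , -0.00259308,  0.00096265, -0.00195088,
       -0.00051032]), 'tau': array([-6.89089684e-04, -5.32652414e+01, -3.53281224e+01,  7.08326837e-02,
        2.35768704e-02, -3.00318686e-05]), 'ee_pos': array([0.19928559, 0.51259807, 0.4041342 ]), 'eef_rot': array([-3.14055726e+00, -6.44224775e-05,  2.77081220e+00]), 'force': array([ 0.48127247, -1.06390243, -0.20096208]), 'moment': array([ 0.00340122, -0.00842388,  0.0052197 ]), 'grip_force': 0.0, 'grip_width': 0.09409089789231082}
```

View pics/top0.png

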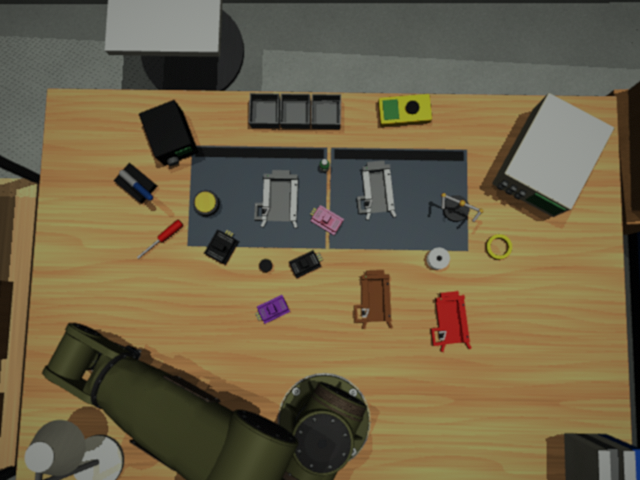

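View pics/side0.png

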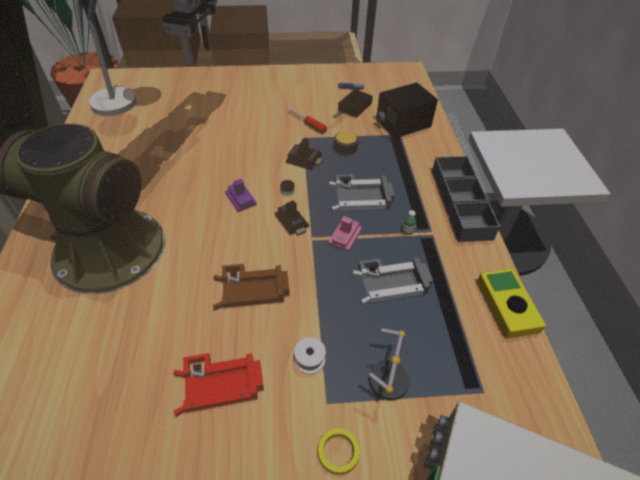

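The top view (up = +x, left = +y) shows white cradles at (280,198), which looks wide, and (378,190), which looks narrow. The black packs are at (221,246) and (305,264). Candidates that could be confused:
- **Packs:** pink (327,219), purple (273,309) and a black/blue box at (136,182). None of these is ours.
- **Cradles:** brown (376,298) and red (452,320). Neither is meant.

Next I'll check the choice in one close crop and get rough positions.

Run:
```python
from h import *
c=dict(np.load('top0.npz'))
im=c['image'][:,:,::-1]
cv2.imwrite('pics/crop1.png',cv2.resize(im[140:290,180:400],None,fx=3.6,fy=3.6,interpolation=cv2.INTER_CUBIC))
for n,u,v,z in [('packL',221,246,.02),('packR',305,264,.02),('crL',280,198,.015),('crR',378,190,.015),('pink',327,219,.02),('purple',273,309,.02),('paste',265,266,.02),('tin',206,203,.03),('flux',324,165,.05),('spool',438,259,.03),('stand',458,208,.05)]:
    print(n,onplane(c,u,v,z).round(3))
w=snap('wrist','wrist0'); print(w['hand_eye'].round(4).tolist(),w['fx'],w['fy'],w['cx'],w['cy'])
```

```text
packL [0.477 0.302 0.02 ]
packR [0.429 0.061 0.02 ]
crL [0.62  0.138 0.015]
crR [ 0.648 -0.144  0.015]
pink [0.56  0.001 0.02 ]
purple [0.301 0.149 0.02 ]
paste [0.422 0.175 0.02 ]
tin [0.599 0.349 0.03 ]
flux [0.711 0.012 0.05 ]
spool [ 0.449 -0.314  0.03 ]
stand [ 0.593 -0.367  0.05 ]
[[0.0009, 0.9701, 0.2428, 0.0695], [1.0, -0.0011, 0.0008, -0.0004], [0.001, 0.2428, -0.9701, 0.0198], [0.0, 0.0, 0.0, 1.0]] 371.64829954431775 371.64829954431775 318.42029054080916 242.28751430408755
```

View pics/crop1.png

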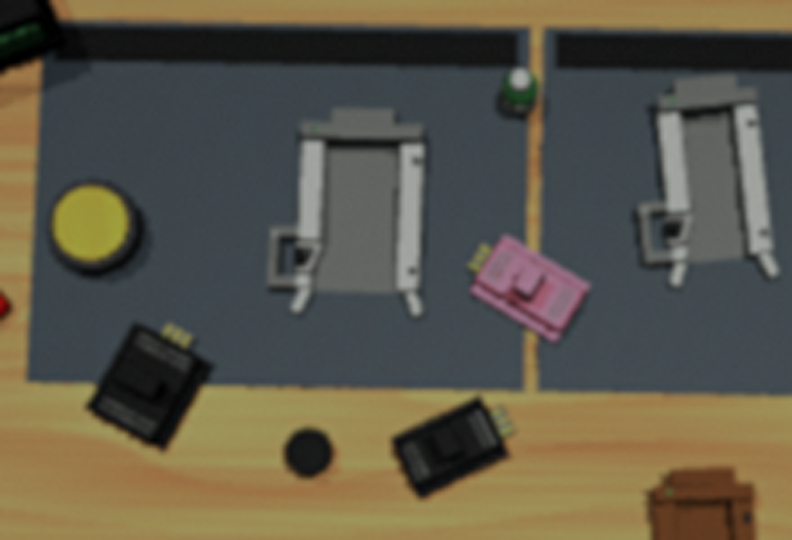

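The crop confirms it. The wide black pack is at (152,388) with its tongue up-right, and the narrow black pack is at (450,445) with its tongue right. The wide white cradle is at (362,205) and the narrow white one at (712,175). Pink, at (530,288), is a decoy. I'll move the wrist camera over the packs.

>>> servo_tool(motion=[[0, 28, -38, 0, -69], [0, 28, -38, 0, -69], [0, 28, -38, 0, -69], [0, 28, -38, 0, -69], [0, 28, -38, 0, -69], [0, 28, -38, 0, -69], [0, 28, -38, 0, -69], [0, 28, -38, 0, -69], [0, 28, -38, 0, -69], [0, 28, -38, 0, -69], [0, 28, -38, 0, -69]])

```text
time_s: 1.52
ee_pos: [0.4788, 0.1336, 0.4047]
eef_rot: [-3.142, -0.0, 1.568]
force: [-0.8, 0.1, 0.7]
grip_width: 0.0942
grip_force: 0.0
```

```bash
cat >> h.py <<'E'
from scipy.spatial.transform import Rotation as R
def wpose(c):
    o=c['obs']; T=np.eye(4); T[:3,:3]=R.from_euler('xyz',o['eef_rot']).as_matrix(); T[:3,3]=o['ee_pos']
    return T@c['hand_eye']
def wplane(c,uv,z):
    uv=np.atleast_2d(np.asarray(uv,float)); a=(uv[:,0]-c['cx'])/c['fx']; b=(uv[:,1]-c['cy'])/c['fy']
    r=np.hypot(a,b)+1e-12; s=np.sin(r)/r
    d=np.c_[a*s,-b*s,-np.cos(r)]; M=wpose(c); d=d@M[:3,:3].T
    return M[:3,3]+d*((z-M[2,3])/d[:,2])[:,None]
def wproj(c,P):
    M=np.linalg.inv(wpose(c)); q=np.atleast_2d(P)@M[:3,:3].T+M[:3,3]
    x,y,z=q[:,0],-q[:,1],-q[:,2]; rr=np.hypot(x,y)+1e-12; th=np.arctan2(rr,z)
    return np.c_[c['cx']+c['fx']*th*x/rr,c['cy']+c['fy']*th*y/rr]
def ortho(c,x0,x1,y0,y1,z,mm=1.0):
    # rectified plan view: rows = -x (up=+x), cols = -y (left=+y)
    xs=np.arange(x1,x0,-mm/1000); ys=np.arange(y1,y0,-mm/1000)
    X,Y=np.meshgrid(xs,ys,indexing='ij'); p=wproj(c,np.c_[X.ravel(),Y.ravel(),np.full(X.size,z)])
    m=p.reshape(*X.shape,2).astype(np.float32)
    return cv2.remap(c['image'],m[...,0],m[...,1],cv2.INTER_LINEAR)[:,:,::-1]
E
python3 - <<'E'
from h import *
import pickle
c=snap('wrist','w1'); pickle.dump(c,open('w1.pkl','wb'))
print(c['obs']['time_s'],c['obs']['ee_pos'],c['obs']['eef_rot'])
cv2.imwrite('pics/ow1.png',ortho(c,.36,.76,-.25,.45,.01,1.0))
E
```

```text
1.525 [0.47876705 0.13355176 0.40468167] [-3.14153194e+00 -8.09310803e-05  1.56801597e+00]
```

View pics/ow1.png

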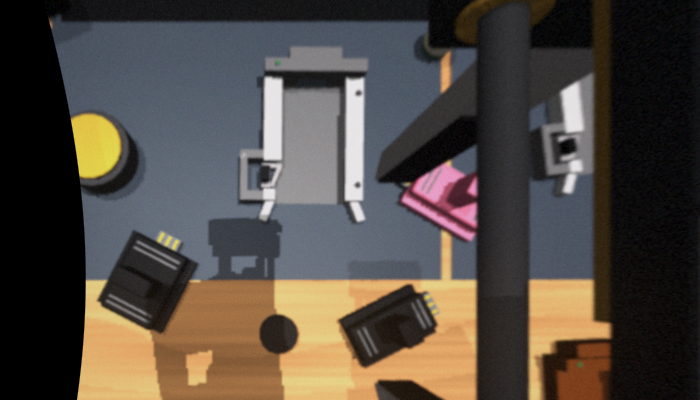

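The plan view (1 mm/px, x=.76-row/1000, y=.45-col/1000) shows the wide pack at about (148,280) and the narrow pack at about (390,326), with tongues at (168,240) and (431,302). The wide cradle's lips are at cols 264–282 and 345–364, rows 75–203. Next I'll get numbers from colour masks.

```bash
cat >> h.py <<'E'
def box(c,x0,x1,y0,y1,z,mm=.5):
    return ortho(c,x0,x1,y0,y1,z,mm), lambda col,row:np.c_[x1-np.asarray(row)*mm/1000,y1-np.asarray(col)*mm/1000]
def tongue(c,x0,x1,y0,y1):
    im,f=box(c,x0,x1,y0,y1,.009); h=cv2.cvtColor(im,cv2.COLOR_BGR2HSV)
    # gold contacts beside black pack
    dark=cv2.dilate((h[...,2]<50).astype(np.uint8),np.ones((31,31)))
    return im,h,f,dark
def cradle(c,x0,x1,y0,y1,thr=150):
    im,f=box(c,x0,x1,y0,y1,.018); h=cv2.cvtColor(im,cv2.COLOR_BGR2HSV)
    m=((h[...,2]>thr)&(h[...,1]<40)).astype(np.uint8)
    n,l,s,ce=cv2.connectedComponentsWithStats(m); out=[]
    for i in range(1,n):
        if s[i,4]>2500:
            p=np.argwhere(l==i); w=f(p[:,1],p[:,0]); out.append((s[i,4]*.25,w.mean(0).round(4),cv2.minAreaRect((w*1000).astype(np.float32))))
    return out
E
python3 - <<'E'
from h import *
import pickle
c=pickle.load(open('w1.pkl','rb'))
for o in cradle(c,.5,.72,.05,.23): print('lip',o)
v=[]
for n,b in (('n',(.38,.49,0,.13)),('w',(.41,.55,.24,.36))):
    im,f=box(c,*b,.010); h=cv2.cvtColor(im,cv2.COLOR_BGR2HSV)
    m=((h[...,2]<62)).astype(np.uint8); m=cv2.morphologyEx(m,cv2.MORPH_OPEN,np.ones((5,5)))
    nn,l,s,ce=cv2.connectedComponentsWithStats(m); i=1+s[1:,4].argmax(); p=np.argwhere(l==i); w=f(p[:,1],p[:,0])*1000
    print(n,s[i,4]*.25,cv2.minAreaRect(w.astype(np.float32)),w.mean(0))
    big=cv2.resize(im,None,fx=1.6,fy=1.6); v.append(cv2.copyMakeBorder(big,0,460-big.shape[0],0,0,cv2.BORDER_CONSTANT))
cv2.imwrite('pics/packs1.png',np.hstack(v)); print(np.hstack(v).shape)
E
```

```text
lip (np.float64(1471.25), array([0.6373, 0.178 ]), ((638.2711791992188, 178.88592529296875), (20.52869987487793, 81.4217529296875), 89.43273162841797))
lip (np.float64(2307.0), array([0.6117, 0.0978]), ((607.7279663085938, 97.97682189941406), (140.4908447265625, 19.433578491210938), 0.2301023006439209))
lip (np.float64(1914.75), array([0.5689, 0.1645]), ((564.3604125976562, 169.45433044433594), (98.89607238769531, 57.0885009765625), 72.2842025756836))
n 3678.0 ((434.878173828125, 60.69453048706055), (56.168006896972656, 84.35436248779297), 26.16156768798828) [435.39100734  63.08829527]
w 4706.0 ((477.83563232421875, 302.8573913574219), (72.54571533203125, 81.43545532226562), 62.74467086791992) [477.48541755 301.87954207]
(460, 800, 3)
```

View pics/packs1.png

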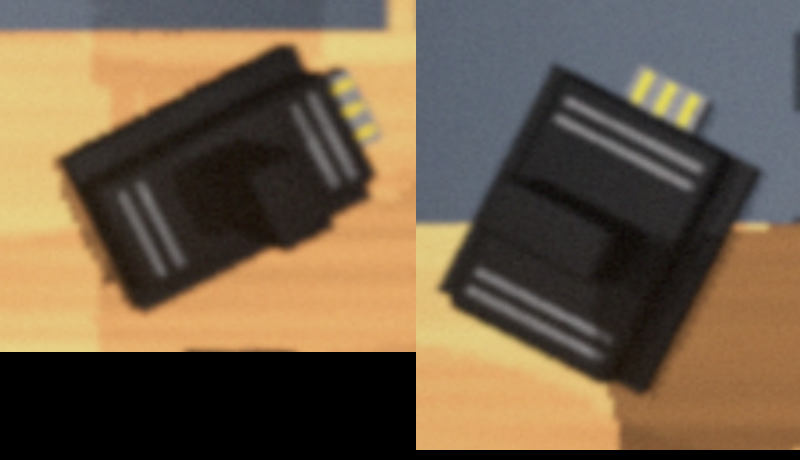

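Both packs are found and fit the given sizes:

| Item | Position | Yaw | Check |
|---|---|---|---|
| Narrow pack | (.435,.061) | -64° | 56×84 measured vs 54×80; tongue 47 mm away vs 46 |
| Wide pack | (.478,.303) | -27° | 72.5×81 measured vs 72×80 |
| Wide cradle | centre line y≈.138, origin x≈.603 | ≈0° | – |

I'll grasp the narrow pack first.

>>> servo_tool(motion=[[0.3, -4.4, -7.3, -5, -63.6], [0.3, -4.4, -7.3, -8, -63.6], [0.3, -4.4, -7.3, -10, -63.6], [0.3, -4.4, -7.3, -10, -63.6], [0.3, -4.4, -7.3, -10, -63.6], [0.3, -4.4, -7.3, -12, -63.6], [0.3, -4.4, -7.3, -15, -63.6], [0.3, -4.4, -7.3, -17.7, -63.6], [0.3, -4.4, -7.3, -17.7, -63.6], [1, -4.4, -7.3, -17.7, -63.6], [1, -4.4, -7.3, -17.7, -63.6], [1, -4.4, -7.3, -17.7, -63.6], [1, -4.4, -7.3, -17.7, -63.6], [1, -4.4, -7.3, -17.7, -63.6]], squeeze=30)

```text
time_s: 3.32
ee_pos: [0.4353, 0.0596, 0.2278]
eef_rot: [-3.142, -0.0, 0.456]
force: [-0.7, 1.2, 0.9]
grip_width: 0.0188
grip_force: 0.5
```

Fin gripped. I'll slide the pack clear, turn it, and bring it in front of the narrow cradle.

>>> servo_tool(motion=[[1, 0, 0, 0, 0], [1, 0, 0, 0, 0], [1, 0.5, -1, 0, 10], [1, 1, -2, 0, 20], [1, 1.5, -3, 0, 30], [1, 1.5, -4, 0, 40], [1, 1.5, -5, 0, 50], [1, 1.5, -6, 0, 60], [1, 1.5, -6, 0, 68], [1, 1.7, -7.5, 0, 68], [1, 2.5, -11, 0, 68], [1, 3.5, -15, 0, 68], [1, 3.7, -19, 0, 68], [1, 3.7, -19, 0, 68], [1, 3.7, -19, 0, 68]])

```text
time_s: 5.2
ee_pos: [0.4723, -0.1305, 0.2278]
eef_rot: [3.141, 0.0, 1.642]
force: [0.9, -1.0, 1.7]
grip_width: 0.0159
grip_force: 30.0
```

Run:
```python
from h import *
import pickle
c=snap('wrist','w2'); pickle.dump(c,open('w2.pkl','wb')); t=snap('top','top2'); pickle.dump(t,open('t2.pkl','wb'))
print(c['obs']['time_s'],c['obs']['ee_pos'],c['obs']['eef_rot'],c['obs']['grip_width'])
a=ortho(c,.40,.76,-.28,.10,.018,1.0)
b=cv2.resize(t['image'][150:280,330:430,::-1],None,fx=3.6,fy=3.6,interpolation=cv2.INTER_CUBIC)
H=max(a.shape[0],b.shape[0]); P=lambda i:cv2.copyMakeBorder(i,0,H-i.shape[0],0,0,cv2.BORDER_CONSTANT)
cv2.imwrite('pics/ow2.png',np.hstack([P(a),P(b)]))
```

```text
5.2 [ 0.47226938 -0.13045707  0.22778217] [3.14118574e+00 4.49472629e-04 1.64175343e+00] 0.015907278176873006
```

View pics/ow2.png

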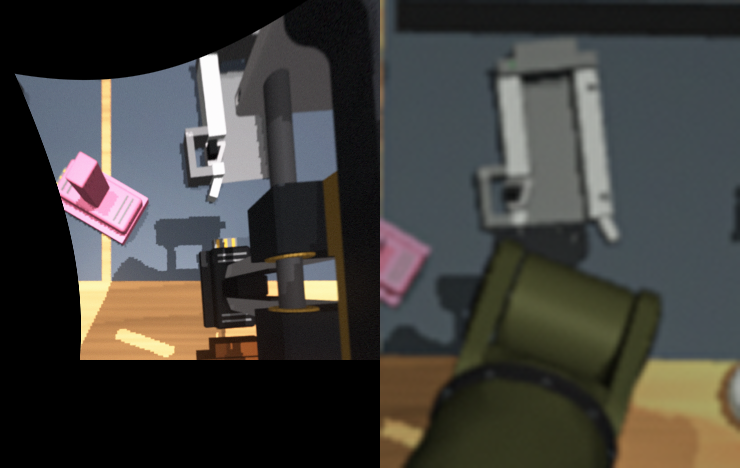

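Left panel: pack_n is held at about (228,287) with its tongue up at (225,243). The narrow cradle's left lip runs from (210,60) to (217,175). Right panel (top view): both lips and the mouth are visible and clear. I'll measure the narrow cradle axis from the free top view, cross-checked on the wide cradle.

```bash
cat >> h.py <<'E'
def tortho(c,x0,x1,y0,y1,z,mm=.5):
    wc=np.array([[x1,y1],[x1,y0],[x0,y0],[x0,y1]]); W,H=(y1-y0)*1000/mm,(x1-x0)*1000/mm
    s=np.float32([proj(c,[x,y,z]) for x,y in wc])
    Hm=cv2.getPerspectiveTransform(s,np.float32([[0,0],[W,0],[W,H],[0,H]]))
    return cv2.warpPerspective(c['image'],Hm,(int(W),int(H)),flags=cv2.INTER_CUBIC)[:,:,::-1]
def lines(im,x1,y1,xs,mm=.5,thr=None,lo=None,hi=None):
    # per x-row, bright runs -> edges
    g=cv2.GaussianBlur(im,(5,5),0).min(2); out=[]
    for x in xs:
        r=g[int((x1-x)*1000/mm)]; m=(r>thr).astype(int); d=np.diff(np.r_[0,m,0]); a=np.where(d==1)[0]; b=np.where(d==-1)[0]
        out.append((round(x,3),[(round(y1-p*mm/1000,4),round(y1-q*mm/1000,4)) for p,q in zip(a,b) if q-p>10]))
    return out
E
python3 - <<'E'
from h import *
import pickle
t=dict(np.load('top0.npz')); c1=pickle.load(open('w1.pkl','rb')); c2=pickle.load(open('w2.pkl','rb'))
print('TOP N'); im=tortho(t,.52,.76,-.26,-.06,.018); print(np.percentile(im.min(2),[50,80,90,95]))
for l in lines(im,.76,-.06,np.arange(.56,.72,.015),thr=120): print(l)
print('TOP W'); im=tortho(t,.52,.74,.04,.24,.018)
for l in lines(im,.74,.24,np.arange(.55,.70,.015),thr=120): print(l)
print('WR W'); im=ortho(c1,.52,.74,.04,.24,.018,.5)
for l in lines(im,.74,.24,np.arange(.55,.70,.015),thr=140): print(l)
print('WR N'); im=ortho(c2,.52,.74,-.20,-.06,.018,.5)
for l in lines(im,.74,-.06,np.arange(.56,.71,.015),thr=140): print(l)
E
```

```text
TOP N
[ 64.  93.  99. 145.]
(np.float64(0.56), [])
(np.float64(0.575), [(np.float64(-0.113), np.float64(-0.121)), (np.float64(-0.1875), np.float64(-0.1945))])
(np.float64(0.59), [(np.float64(-0.112), np.float64(-0.1235)), (np.float64(-0.176), np.float64(-0.188))])
(np.float64(0.605), [(np.float64(-0.173), np.float64(-0.181))])
(np.float64(0.62), [(np.float64(-0.1705), np.float64(-0.1875))])
(np.float64(0.635), [(np.float64(-0.107), np.float64(-0.124)), (np.float64(-0.1695), np.float64(-0.1855))])
(np.float64(0.65), [(np.float64(-0.1055), np.float64(-0.122)), (np.float64(-0.1675), np.float64(-0.184))])
(np.float64(0.665), [(np.float64(-0.1035), np.float64(-0.12)), (np.float64(-0.166), np.float64(-0.182))])
(np.float64(0.68), [(np.float64(-0.1015), np.float64(-0.1185)), (np.float64(-0.164), np.float64(-0.18))])
(np.float64(0.695), [(np.float64(-0.1), np.float64(-0.1165)), (np.float64(-0.162), np.float64(-0.1705))])
(np.float64(0.71), [])
TOP W
(np.float64(0.55), [(np.float64(0.1865), np.float64(0.1785)), (np.float64(0.099), np.float64(0.0925))])
(np.float64(0.565), [(np.float64(0.187),
[... 1931 characters left out ...]
])
WR N
(np.float64(0.56), [])
(np.float64(0.575), [(np.float64(-0.1115), np.float64(-0.1215))])
(np.float64(0.59), [(np.float64(-0.09), np.float64(-0.1605))])
(np.float64(0.605), [(np.float64(-0.0885), np.float64(-0.0955)), (np.float64(-0.118), np.float64(-0.1585))])
(np.float64(0.62), [(np.float64(-0.0865), np.float64(-0.093)), (np.float64(-0.1195), np.float64(-0.1565))])
(np.float64(0.635), [(np.float64(-0.1065), np.float64(-0.155))])
(np.float64(0.65), [(np.float64(-0.105), np.float64(-0.135))])
(np.float64(0.665), [(np.float64(-0.1035), np.float64(-0.135))])
(np.float64(0.68), [(np.float64(-0.1015), np.float64(-0.1405))])
(np.float64(0.695), [(np.float64(-0.0995), np.float64(-0.1185))])
```

```bash
cat >> h.py <<'E'
def gold(c,x0,x1,y0,y1,mm=.25):
    im=ortho(c,x0,x1,y0,y1,.009,mm); h=cv2.cvtColor(im,cv2.COLOR_BGR2HSV)
    m=((h[...,0]>15)&(h[...,0]<38)&(h[...,1]>110)&(h[...,2]>90)).astype(np.uint8)
    n,l,s,ce=cv2.connectedComponentsWithStats(m)
    return [(s[i,4]*mm*mm,(x1-ce[i][1]*mm/1000).round(4),(y1-ce[i][0]*mm/1000).round(4)) for i in range(1,n) if s[i,4]>150], im
E
python3 - <<'E'
from h import *
import pickle
c=pickle.load(open('w2.pkl','rb'))
g,im=gold(c,.50,.54,-.17,-.09); print(g)
o=c['obs']; p=o['ee_pos']; a=np.deg2rad(4.07)
for _,x,y in g:
    d=np.array([x-p[0],y-p[1]]); print(d@[np.cos(a),np.sin(a)],d@[-np.sin(a),np.cos(a)])
w=ortho(c,.42,.54,-.20,-.09,.010,.25); cv2.imwrite('pics/n2.png',cv2.resize(w,None,fx=1.25,fy=1.25))
print(o['force'])
E
```

```text
[(np.float64(29.25), np.float64(0.5198), np.float64(-0.1362)), (np.float64(31.875), np.float64(0.519), np.float64(-0.1281)), (np.float64(28.625), np.float64(0.5192), np.float64(-0.1203))]
0.04700314202661279 -0.009101941528518941
0.04678005848471514 -0.0009655889222625982
0.04753316047225907 0.006800545083557619
[ 0.93673758 -0.96569426  1.73667789]
```

View pics/n2.png

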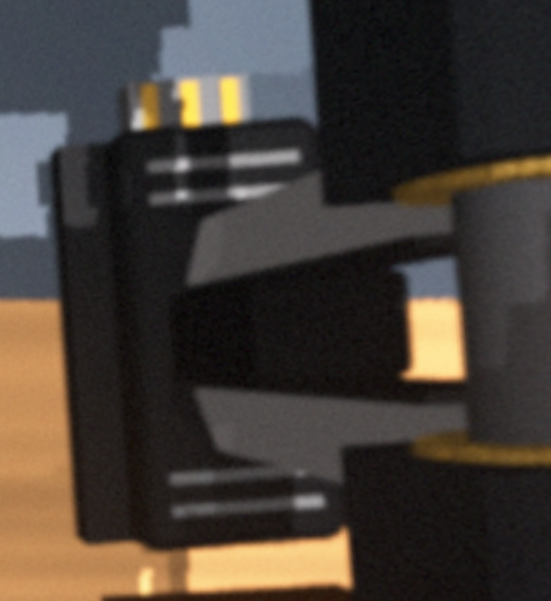

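The held pack is confirmed, offset sideways by less than 1 mm, with yaw ≈4°. I'll align it to the cradle axis (yaw 6.6°) and slide in most of the way.

>>> servo_tool(motion=[[1, 0.9, -1.6, 0, 1.2], [1, 1.8, -3.2, 0, 2.5], [1, 1.8, -3.2, 0, 2.5], [1, 3.5, -3.0, 0, 2.5], [1, 5.2, -2.8, 0, 2.5], [1, 6.9, -2.6, 0, 2.5], [1, 8.6, -2.4, 0, 2.5], [1, 9.5, -2.3, 0, 2.5], [1, 10.4, -2.2, 0, 2.5], [1, 11.3, -2.1, 0, 2.5], [1, 12.2, -2.0, 0, 2.5], [1, 12.2, -2.0, 0, 2.5]], squeeze=18)

```text
time_s: 6.8
ee_pos: [0.5944, -0.1495, 0.2276]
eef_rot: [3.141, 0.0, 1.687]
force: [2.0, -1.4, 2.2]
grip_width: 0.0158
grip_force: 18.0
```

>>> servo_tool(motion=[[1, 1, 0.12, 0, 0], [1, 2, 0.23, 0, 0], [1, 3, 0.35, 0, 0], [1, 4, 0.46, 0, 0], [1, 5, 0.58, 0, 0], [1, 5.5, 0.64, 0, 0], [1, 6, 0.69, 0, 0], [1, 6, 0.69, 0, 0]])

```text
time_s: 7.8
ee_pos: [0.6547, -0.1434, 0.2276]
eef_rot: [3.14, 0.0, 1.687]
force: [2.1, -2.9, 2.3]
grip_width: 0.0157
grip_force: 18.0
```

>>> servo_tool(motion=[[1, 0.25, 0.03, 0, 0], [1, 0.5, 0.06, 0, 0], [1, 0.7, 0.08, 0, 0], [1, 0.7, 0.08, 0, 0]])

```text
time_s: 8.3
ee_pos: [0.6614, -0.1426, 0.2276]
eef_rot: [3.141, 0.0, 1.687]
force: [0.0, -2.3, 1.1]
grip_width: 0.0156
grip_force: 18.0
```

>>> servo_tool(motion=[[1, 0.15, 0.02, 0, 0], [1, 0.3, 0.04, 0, 0], [1, 0.3, 0.04, 0, 0]])

```text
time_s: 8.68
ee_pos: [0.6644, -0.1423, 0.2276]
eef_rot: [3.141, 0.0, 1.687]
force: [-0.7, -2.5, 2.3]
grip_width: 0.0159
grip_force: 18.0
```

>>> servo_tool(motion=[[1, 0.1, 0.01, 0, 0], [1, 0.2, 0.02, 0, 0], [1, 0.3, 0.04, 0, 0], [1, 0.3, 0.04, 0, 0]])

```text
time_s: 9.18
ee_pos: [0.6674, -0.1417, 0.2276]
eef_rot: [3.141, -0.0, 1.687]
force: [0.4, 0.1, 1.6]
grip_width: 0.0157
grip_force: 18.0
```

The sideways force has dropped to 0, so the catch has probably sprung back. I'll press gently against the stop.

>>> servo_tool(motion=[[1, 0.1, 0.01, 0, 0], [1, 0.2, 0.02, 0, 0], [1, 0.2, 0.02, 0, 0]])

```text
time_s: 9.55
ee_pos: [0.6692, -0.1416, 0.2276]
eef_rot: [-3.14, -0.001, 1.687]
force: [-5.7, 0.0, 3.4]
grip_width: 0.0162
grip_force: 18.0
```

Home: 5.7 N against the stop at x=.669. I'll open slightly, rise, then look at the result from the side.

>>> servo_tool(motion=[[0.7, 0, 0, 0, 0], [0.6, 0, 0, 0, 0], [0.6, 0, 0, 0, 0], [0.6, 0, 0, 3, 0], [0.5, 0, 0, 8, 0], [0.3, -3, 4, 13, -4], [0.3, -7, 10, 17, -7], [0.3, -7, 12, 17, -7], [0.3, -7, 12, 17, -7], [0.3, -7, 12, 17, -7]])

```text
time_s: 10.8
ee_pos: [0.5994, -0.022, 0.3974]
eef_rot: [-3.141, 0.0, 1.565]
force: [0.1, 0.0, -0.8]
grip_width: 0.0658
grip_force: 0.0
```

Run:
```python
from h import *
import pickle
c=snap('wrist','w3'); pickle.dump(c,open('w3.pkl','wb')); t=snap('top','top3')
print(c['obs']['time_s'],c['obs']['ee_pos'],c['obs']['eef_rot'],c['obs']['grip_width'])
a=cv2.resize(ortho(c,.52,.76,-.25,-.05,.018,.5),None,fx=1.1,fy=1.1)
b=cv2.resize(t['image'][150:280,330:430,::-1],None,fx=3.5,fy=3.5,interpolation=cv2.INTER_CUBIC)
H=max(a.shape[0],b.shape[0]); P=lambda i:cv2.copyMakeBorder(i,0,H-i.shape[0],0,0,cv2.BORDER_CONSTANT)
cv2.imwrite('pics/ow3.png',np.hstack([P(a),P(b)]))
```

```text
10.8 [ 0.59943297 -0.02198108  0.39737693] [-3.14145196e+00  1.16443935e-04  1.56493140e+00] 0.06577902842664908
```

View pics/ow3.png

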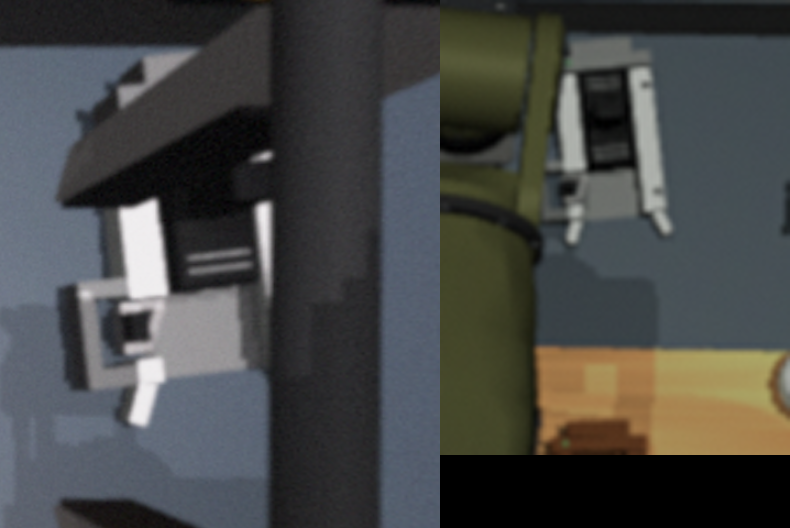

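The narrow pack is home: its tail is at row ~290 and the catch nose juts into the channel behind it at (158,320). The top view agrees. Now the wide pack.

>>> servo_tool(motion=[[0.3, -12.1, 32.5, 0, -27], [0.3, -12.1, 32.5, 0, -27], [0.3, -12.1, 32.5, 0, -27], [0.3, -12.1, 32.5, 0, -27], [0.3, -12.1, 32.5, 0, -27], [0.3, -12.1, 32.5, -3, -27], [0.3, -12.1, 32.5, -8, -27], [0.3, -12.1, 32.5, -13, -27], [0.3, -12.1, 32.5, -16.9, -27], [0.3, -12.1, 32.5, -16.9, -27], [1, -12.1, 32.5, -16.9, -27], [1, -12.1, 32.5, -16.9, -27], [1, -12.1, 32.5, -16.9, -27], [1, -12.1, 32.5, -16.9, -27], [1, -12.1, 32.5, -16.9, -27], [1, -12.1, 32.5, -16.9, -27], [1, -12.1, 32.5, -16.9, -27]], squeeze=30)

```text
time_s: 13.02
ee_pos: [0.4783, 0.3034, 0.2287]
eef_rot: [3.142, -0.0, 1.094]
force: [-1.3, -0.4, 1.9]
grip_width: 0.0158
grip_force: 30.0
```

Gripped. There isn't room to slide between the paste jar and the flare, so I'll lift 35 mm, turn to the axis, and set it down flat in the flare entrance. Then I'll check the alignment.

>>> servo_tool(motion=[[1, 0, 0, 2, 0], [1, 0, 0, 3.5, 0], [1, 0.5, -2, 3.5, 9], [1, 1.2, -5, 3.5, 18], [1, 2.2, -9, 3.5, 26.8], [1, 2.2, -13, 3.5, 26.8], [1, 2.2, -16, 3.5, 26.8], [1, 2.2, -16.5, 3.5, 26.8], [1, 2.2, -16.5, 3.5, 26.8], [1, 2.2, -16.5, 2, 26.8], [1, 2.2, -16.5, 1, 26.8], [1, 2.2, -16.5, 0.4, 26.8], [1, 2.2, -16.5, 0.1, 26.8], [1, 2.2, -16.5, 0, 26.8], [1, 2.2, -16.5, 0, 26.8]])

```text
time_s: 14.9
ee_pos: [0.5004, 0.1383, 0.2289]
eef_rot: [3.141, -0.0, 1.561]
force: [-0.6, 0.6, -5.1]
grip_width: 0.0158
grip_force: 30.0
```

Run:
```python
from h import *
import pickle
c=snap('wrist','w4'); pickle.dump(c,open('w4.pkl','wb'))
o=c['obs']; p=o['ee_pos']; print(o['time_s'],p,o['eef_rot'],o['force'])
print(gold(c,.52,.57,.09,.19)[0])
im=ortho(c,.52,.74,.04,.24,.018,.5)
for l in lines(im,.74,.24,np.arange(.535,.69,.015),thr=140): print([(float(a),float(b)) for a,b in l[1]],float(l[0]))
cv2.imwrite('pics/ow4.png',ortho(c,.41,.71,.04,.28,.010,.5))
```

```text
14.9 [0.50036821 0.13832984 0.22885635] [ 3.14112405e+00 -9.75293770e-05  1.56126702e+00] [-0.64982511  0.601576   -5.13293681]
[(np.float64(29.4375), np.float64(0.548), np.float64(0.1459)), (np.float64(29.5625), np.float64(0.5475), np.float64(0.138)), (np.float64(29.6875), np.float64(0.5475), np.float64(0.13))]
[] 0.535
[(0.1885, 0.18)] 0.55
[(0.1875, 0.176), (0.139, 0.1195)] 0.565
[(0.21, 0.203), (0.1785, 0.119)] 0.58
[(0.2095, 0.203), (0.1705, 0.119), (0.1075, 0.092)] 0.595
[(0.1875, 0.119), (0.1075, 0.0895)] 0.61
[(0.187, 0.119), (0.1075, 0.0895)] 0.625
[(0.187, 0.1175), (0.107, 0.0895)] 0.64
[(0.187, 0.1175), (0.107, 0.0895)] 0.655
[(0.1865, 0.1685), (0.1065, 0.089)] 0.67
[] 0.685
```

View pics/ow4.png

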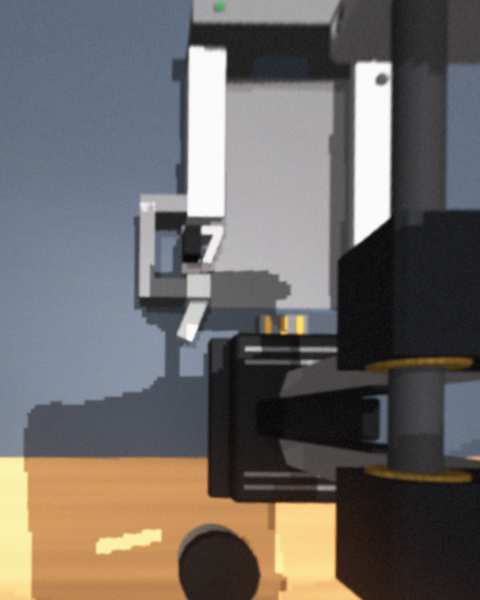

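The pack sits in the flare entrance, paste jar untouched at (218,565). The tongue is at y=.138 and the cradle centre line at y≈.138. The -5 N in z means it is still hanging slightly, so I'll lower 1 mm and slide in.

>>> servo_tool(motion=[[1, 0, 0, -0.1, 0], [1, 1, 0, -0.1, 0], [1, 2, 0, -0.1, 0], [1, 3, 0, -0.1, 0], [1, 4, 0, -0.1, 0], [1, 5, 0, -0.1, 0], [1, 6, 0, -0.1, 0], [1, 7, 0, -0.1, 0], [1, 8, 0, -0.1, 0], [1, 9, -0.05, -0.1, 0], [1, 10, -0.05, -0.1, 0], [1, 11, -0.05, -0.1, 0], [1, 12, -0.05, -0.1, 0], [1, 12, -0.05, -0.1, 0]], squeeze=18)

```text
time_s: 16.7
ee_pos: [0.621, 0.1376, 0.2288]
eef_rot: [3.139, 0.0, 1.561]
force: [2.4, -2.8, 4.2]
grip_width: 0.0161
grip_force: 18.0
```

>>> servo_tool(motion=[[1, 0.5, 0, 0, 0], [1, 1.0, 0, 0, 0], [1, 1.3, 0, 0, 0], [1, 1.5, 0, 0, 0], [1, 1.5, 0, 0, 0]])

```text
time_s: 17.32
ee_pos: [0.6354, 0.1377, 0.2287]
eef_rot: [3.141, 0.0, 1.561]
force: [-3.8, -2.3, 7.6]
grip_width: 0.0155
grip_force: 18.0
```

>>> servo_tool(motion=[[1, 0.1, 0, 0, 0], [1, 0.2, 0, 0, 0], [1, 0.3, 0, 0, 0], [1, 0.3, 0, 0, 0]])

```text
time_s: 17.82
ee_pos: [0.6382, 0.138, 0.2287]
eef_rot: [3.142, -0.0, 1.561]
force: [-6.8, -0.1, 8.3]
grip_width: 0.0159
grip_force: 18.0
```

>>> servo_tool(motion=[[1, 0.1, 0, 0, 0], [1, 0.2, 0, 0, 0], [1, 0.2, 0, 0, 0]])

```text
time_s: 18.2
ee_pos: [0.6393, 0.1381, 0.2286]
eef_rot: [-3.136, 0.0, 1.562]
force: [-23.9, -1.3, 19.0]
grip_width: 0.016
grip_force: 18.0
```

It is firmly against the stop (24 N) and the catch force has gone. I'll ease off, release, rise and move aside to check.

>>> servo_tool(motion=[[1, -0.1, 0, 0.05, 0], [0.7, -0.1, 0, 0.05, 0], [0.6, -0.1, 0, 0.05, 0], [0.6, -0.1, 0, 0.05, 0], [0.6, -0.1, 0, 3, 0], [0.6, -0.1, 0, 8, 0], [0.5, -5, 4, 13, 0], [0.3, -10, 10, 17, 0], [0.3, -14, 14, 17, 0], [0.3, -14, 14, 17, 0], [0.3, -14, 14, 17, 0], [0.3, -14, 14, 17, 0]])

```text
time_s: 19.7
ee_pos: [0.5008, 0.2773, 0.3974]
eef_rot: [-3.142, 0.0, 1.561]
force: [0.4, -0.6, -1.5]
grip_width: 0.066
grip_force: 0.0
```

Run:
```python
from h import *
c=snap('wrist','w5'); t=snap('top','top5')
print(c['obs']['time_s'],c['obs']['ee_pos'],c['obs']['force'],c['obs']['grip_width'])
a=ortho(c,.40,.74,.0,.32,.018,.8)
b=cv2.resize(t['image'][140:280,190:490,::-1],None,fx=1.33,fy=1.33,interpolation=cv2.INTER_CUBIC)
H=max(a.shape[0],b.shape[0]); P=lambda i:cv2.copyMakeBorder(i,0,H-i.shape[0],0,0,cv2.BORDER_CONSTANT)
o=np.hstack([P(a),P(b)]); print(o.shape); cv2.imwrite('pics/ow5.png',o)
```

```text
19.7 [0.50076577 0.27733088 0.3974018 ] [ 0.35660168 -0.62125317 -1.48876743] 0.06598133894265389
(425, 799, 3)
```

View pics/ow5.png

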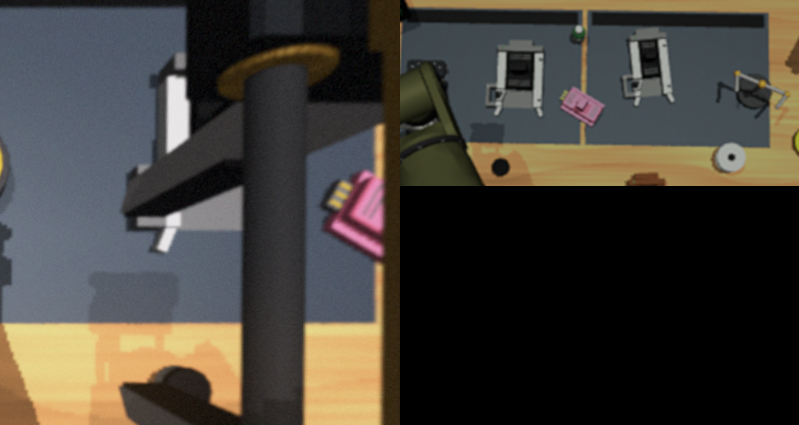

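Both packs sit at the far ends of their cradles and the bystanders look unmoved. One numeric check before handing in: where the wide pack's tail lies relative to the cradle, and whether bystanders match the first top picture.

Run:
```python
from h import *
t=dict(np.load('top0.npz')); im1=cv2.imread('pics/top5.png'); im0=cv2.imread('pics/top0.png')
c=dict(t,image=im1[:,:,::-1])
for n,x0,yl,sl,xh in (('w',.6393,.138,-.009,.6393),('n',.6692,-.1421,.1157,.6692)):
    o=tortho(c,.55,.76,yl-.06,yl+.06,.024).min(2)
    xs=np.arange(.58,.72,.0025); v=[]
    for x in xs:
        yc=yl+sl*(x-x0)+.018; v.append(int(o[int((.76-x)*2000),int((yl+.06-yc)*2000)]))
    v=np.array(v); d=np.where(v<45)[0]; print(n,'dark body x from',xs[d[0]].round(4),'to',xs[d[-1]].round(4),'expect tail',xh-.04)
d=cv2.absdiff(im0,im1).max(2)
for n,(u,v) in dict(tin=(206,203),flux=(324,165),spool=(438,259),stand=(458,208),pink=(327,219),paste=(265,266),driver=(165,237),tape=(499,246),brown=(376,298),purple=(273,309)).items():
    print(n,int((d[v-12:v+13,u-12:u+13]>40).sum()),end='; ')
```

```text
w dark body x from 0.5925 to 0.675 expect tail 0.5992999999999999
n dark body x from 0.6225 to 0.7025 expect tail 0.6292
tin 403; flux 0; spool 0; stand 0; pink 0; paste 1; driver 144; tape 0; brown 0; purple 216;
```

```bash
python3 -c "
from station import ctrl
print(ctrl.hand_in())"
```

```text
the job is handed in; nothing more can be done
None
```

Both packs are in their cradles, pressed against the end stops and let go, and the job is handed in at about 20 s. I saw the narrow catch closed behind its pack. The wide catch was hidden from view, so I judged it shut from its side force dropping to zero and a firm stop. The bystanders I could check had not moved; the arm blocked the view of the tin and driver at the end.

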